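# Slide the eyepiece frame along the rail into the jig's corner pocket

## Task

Using only the fingertips or the outside of the fingers, never pinching or lifting it, push the ochre eyepiece frame flat against the jig's aluminium rail, well short of the pocket. Then keep it pinned against the rail while you drag it along, until it sits fully home in the green corner pocket, touching both the rail and the end stop. Leave the jar, brush, plaster face and heat gun where they are, and take the hand clear of everything.

Things in the scene. Friction and masses are not known exactly. Their poses are not given: they have to be found in the camera images.
- jig: Setting jig, fixed: plywood board 340 x 190 mm, 12 mm thick, lying on the bench. Origin: centre of its underside; x runs along the rail towards the pocket, y across towards the rail. Turned up to 20 degrees on the bench from: pocket end to the robot's right, rail on the side away from the robot. Its walls (rail, end stop, guide) stand 16 mm above the board, tops at 28 mm. The rest of the board is bare.
- rail (a point): Aluminium rail, 20 mm thick, along the whole jig board. The point is the middle of its inner face, at the board's top (jig x = 0, y = 75, z = 12 mm); the face runs along the jig's x. Axes as the jig's.
- end_stop (a point): Aluminium end stop, 20 mm thick, square to the rail, from jig y = -19 mm to the rail. The point lies on its inner face at the board's top, at half the frame's width from the rail (jig x = 150, y = 39, z = 12 mm). Axes as the jig's.
- guide (a point): Blue guide block facing the rail, 18 mm thick, from jig x = 95 mm to the end stop; before it, from x = 76 mm, a splayed lead-in opens to about y = -10 mm. The point is the middle of its inner face at the board's top (jig x = 122, y = -1, z = 12 mm). Rail, stop and guide make the corner pocket, 76 mm wide, open towards jig -x, with a green painted floor.
- pocket (a point): Point on the board's top, 12 mm above the bench, where the centre of the frame's underside lies when it is fully home, against rail and end stop (jig x = 114 mm, y = 39 mm). Axes as the jig's.
- frame: Ochre eyepiece frame: loose flat rigid square ring, 72 x 72 mm, 12 mm thick, about 60 g, with a 46 x 46 mm through-window (sides 13 mm wide; shut fingertips can stand in it). Origin: centre of its underside, on the board; x and y along its sides. It starts flat on the board at the end away from the pocket, clear of the rail, its x within 30 degrees of the jig's x. Ordinary friction.
- glue_jar: Bystander: loose upright jar, 44 mm diameter, 62 mm high, on the bench on the robot's side of the jig. Origin: centre of its underside.
- brush: Bystander: loose flat brush, 200 x 42 x 20 mm, lying on the bench beyond the rail, roughly parallel to it. Origin: underside, near its middle; x along it.
- face_cast: Bystander: loose white plaster cast of a face lying on the bench beyond the end stop, about 165 x 136 mm, 81 mm high. Origin: underside, below the nose.
- heat_gun: Bystander: loose yellow heat gun lying on the bench beyond the other end of the jig, about 200 x 160 mm, 55 mm high. Origin: underside, near the middle of its barrel; x along the barrel to the nozzle.
Not all that is in view belongs to the job. There is more than one size of the frame; the job needs the largest.

How it is judged:
By the outcome, as a careful person would: the job done as asked, in the order asked, and still so for the second after the job is handed in, with the robot touching nothing.
It also fails if it takes over 45 s, if anything falls off the work surface, if the arm or the gripper's body presses on something with over 40 N, if the wrist force passes 120 N, or if a joint passes its speed limit or range.

## Robot

A 6-joint arm with a two-finger parallel gripper is mounted at the origin on the work surface. World frame = base frame: x ahead of the robot, y to its left, z up, the work surface at z = 0. Lengths are in mm, angles in rad, forces in N, time in s.
With the tool pointing down it reaches from about 300 to 775 mm from the base axis. Payload 14.6 kg.
Tool frame: the origin (TCP) lies at the very end of the fingers, on their centre line; the grasp point (between the pads) lies 19 mm behind it; z points along the fingers, y is the line along which they close (so a half turn about z gives the same grasp; the last joint's range is limited). The gripper opens to 94 mm and grips with 3 to 60 N. Pads are 16 mm wide; open, the fingers measure 119 mm over their backs; the gripper's body (75 mm by 177 mm) begins 78 mm behind the grasp point.
Start: joints at [1.079, 0.3, 1.521, -0, 1.321, -0.067], TCP at [226.672, 501.108, 205.446] pointing down, gripper open.
Joint ranges: [-3.03, 3.03], [-0.79, 2.21], [0.23, 2.52], [-1.04, 4.18], [0, 3.07], [-2.55, 2.55]. Speed limits (rad/s): [2.22, 2.22, 2.57, 3.14, 3.14, 3.14].

## Interface

Orientations are given as [roll, pitch, yaw] about the fixed x, y, z axes, in that order (R = Rz(yaw) Ry(pitch) Rx(roll)).
In Python, from cell import manip, optics gives the robot as it stands.
- The arm moves only by the shell command python3 -m crank 'ROWS' [FORCE]. ROWS is JSON, a list of rows, each a list of 7 numbers: the opening in per cent of the stroke, from 0 (shut) to 100 (fully open), then the shift along the tool's x, y, z in mm, then the turn, a rotation vector about the tool's x, y, z in rad. A call has 1 to 10 rows; each row is the pose to reach, as a shift and turn from the pose commanded when the call began, along the tool's axes at that moment; what a row does not reach only later rows make up. A row lasts 1/10 s, in which the tool goes at most 50 mm and 8.59 degrees, less where a joint would pass 70% of its speed; a pose out of reach is approached as far as the arm can. A call with a gripper value outside its range is refused whole. The fingers move at their own pace and stop on an object; FORCE is the grip in N (left out, the last holds). Time passes only in rows, so rows that repeat a pose let the fingers close. It gives the time, the measured TCP pose, the force, the opening and the grip force at its end, in the units of the state.
- manip.read_state(): the state, without advancing time (a new reading comes with each control period).
- optics.camera(name): name is "side" or "top" or "wrist"; returns (picture, depth): 384x512x3 uint8, red, green, blue; 384x512 float32, mm along the optical axis (not along the pixel's ray), 0 where there is no reading.
- optics.calibration(name): a dict with "camera_matrix" (3x3 intrinsics, pixels), "k1" (the pictures are not rectified: a ray, as slopes to the right and down, at radius r is drawn at 1 + k1 r^2 times it, then the intrinsics apply), "R" (3x3) and "t" (3): a world point X has camera coordinates R X + t. Camera axes: x right, y down, z forward; pixel columns grow to the right and rows downward; lengths in mm; the calibration is good to about 2 mm. A picture is of the moment at which its call begins: read the wrist's pose just before it. calibration takes no time and is no camera call; for the wrist camera it gives the pose at the moment of the call.
- manip.sign_off(): hands the job in; it is judged then, once.
The state is a dict: "clock": time; "joints": joint angles; "qd": joint speeds; "effort": joint torques, N m; "eef_pos": TCP position; "eef_rot": TCP orientation; "wrist_force": force on the tool from outside, world axes, zero at the start; "moment": the same for the moment, N m; "finger_gap": finger opening in mm; "finger_force": force on a finger pad.
Only numpy, scipy, OpenCV 4.12 (cv2) and the standard library are available. Lean on these libraries where they do the work, as an engineer would, in place of code of your own. Each camera call takes 0.05 s, during which the arm holds its last target. There are 200 camera calls.

## Working session

There is one attempt and no reset: what is moved stays moved. The work goes in short steps, Python scripts to look and compute and a shell command to move; the robot and the scene stay as the last step left them, time stands still between calls to the robot, and variables do not carry over. Pictures are saved under pics/ and viewed, at most 10 in all, crops included, and the job is handed in when it is done.

```bash
ls; mkdir -p pics
python3 - <<'E'
from cell import manip, optics
import cv2
for n in ("top","side"):
    p,d=optics.camera(n); cv2.imwrite(f"pics/{n}0.png",p[:,:,::-1]); 
    c=optics.calibration(n); print(n,c)
s=manip.read_state(); print(s)
E
```

```text
pics
top {'camera_matrix': array([[408.68992278,   0.        , 256.72145786],
       [  0.        , 408.68992278, 193.83647567],
       [  0.        ,   0.        ,   1.        ]]), 'k1': -0.10808721768126975, 'R': array([[ 0.01304441, -0.99986768,  0.00971906],
       [-0.98892742, -0.01433744, -0.1477058 ],
       [ 0.1478256 , -0.00768471, -0.98898359]]), 't': array([ 43.99527496, 530.85541707, 881.31519169])}
side {'camera_matrix': array([[468.08735834,   0.        , 257.882741  ],
       [  0.        , 468.08735834, 193.78773458],
       [  0.        ,   0.        ,   1.        ]]), 'k1': -0.07142327581229449, 'R': array([[ 0.89960753, -0.43668617, -0.00338749],
       [-0.33426882, -0.6835867 , -0.64882477],
       [ 0.28101716,  0.58481998, -0.76093031]]), 't': array([-454.12467846,  209.95933524, 1046.17242442])}
{'clock': 0.1, 'joints': array([ 1.07936191e+00,  3.00423843e-01,  1.52153933e+00,  2.41076561e-06,
        1.32068666e+00, -6.65935936e-02]), 'qd': array([ 0.00021617, -0.00323595, -0.00082321, -0.00160208,  0.00077364,
        0.00038566]), 'effort': array([ 1.75564976e-03, -5.32648301e+01, -3.53274643e+01,  7.09791784e-02,
        2.36307346e-02, -1.20050831e-04]), 'eef_pos': array([226.58147794, 500.89477175, 204.9299101 ]), 'eef_rot': array([-3.14053798e+00, -7.26788997e-05,  2.71675120e+00]), 'wrist_force': array([ 0.1329852 ,  0.28086449, -0.24751319]), 'moment': array([-0.02091544, -0.00718037, -0.03063864]), 'finger_force': 0.0, 'finger_gap': 94.01654227056464}
```

View pics/top0.png

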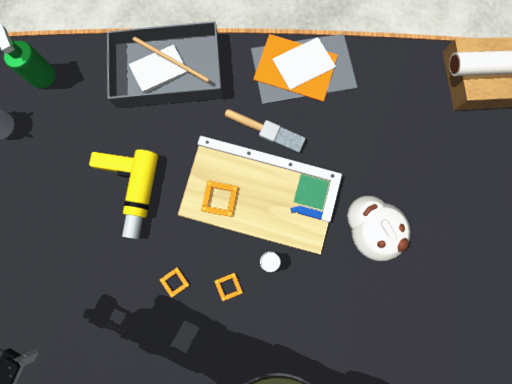

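View pics/side0.png

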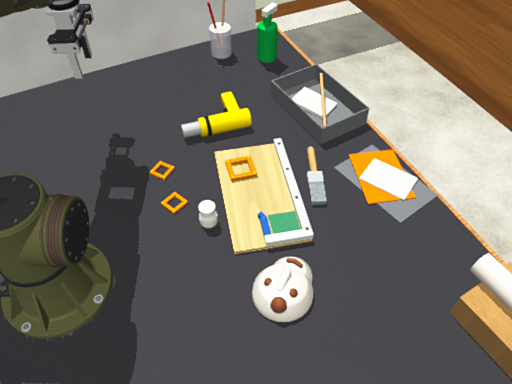

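The top view shows three ochre square frames: A on the board at (220,198), and B (174,282) and C (229,287) on the bench. A looks the largest and is the only one on the board, at the end away from the pocket. I'll measure all three, measure the jig, and make a crop to confirm.

```bash
cat > h.py <<'E'
import numpy as np, cv2
from cell import manip, optics
def rays(uv,c):
    K=c["camera_matrix"]; k=c["k1"]
    s=cv2.undistortPoints(np.float64(uv).reshape(-1,1,2),K,np.array([k,0,0,0,0.])).reshape(-1,2)
    d=np.c_[s,np.ones(len(s))]@c["R"]; return -c["R"].T@c["t"],d
def plane(uv,c,z):
    o,d=rays(uv,c); return o+d*((z-o[2])/d[:,2])[:,None]
def two(uv1,c1,uv2,c2):
    o1,d1=rays(uv1,c1); o2,d2=rays(uv2,c2); out=[]
    for a,b in zip(d1,d2):
        x=np.linalg.lstsq(np.c_[a,-b],o2-o1,rcond=None)[0]; p,q=o1+a*x[0],o2+b*x[1]
        out.append(np.r_[(p+q)/2,np.linalg.norm(p-q)])
    return np.array(out)
def proj(X,c):
    return cv2.projectPoints(np.float64(X).reshape(-1,1,3),cv2.Rodrigues(c["R"])[0],c["t"],c["camera_matrix"],np.array([c["k1"],0,0,0,0.]))[0].reshape(-1,2)
def mask(p,lo,hi):
    return cv2.inRange(cv2.cvtColor(p,cv2.COLOR_RGB2HSV),np.array(lo),np.array(hi))
def ochre(p): return mask(p,(10,190,140),(22,255,255))
def blobs(m,amin=60):
    cs,_=cv2.findContours(m,cv2.RETR_EXTERNAL,cv2.CHAIN_APPROX_NONE)
    return [c.reshape(-1,2).astype(float) for c in cs if cv2.contourArea(c)>amin]
E
python3 - <<'E'
from h import *
for n in ("top","side"):
    p,d=optics.camera(n); c=optics.calibration(n)
    cv2.imwrite(f"pics/{n}_crop.png",cv2.resize((p[120:310,155:355] if n=="top" else p[130:260,140:330])[:,:,::-1],None,fx=4 if n=="side" else 3,fy=4 if n=="side" else 3,interpolation=cv2.INTER_CUBIC))
    for nm,m,z in (("ochre",ochre(p),24),("green",mask(p,(60,120,50),(85,255,200)),12),("white",mask(p,(0,0,190),(180,40,255)),28)):
        for b in blobs(m):
            w=plane(b,c,z); r=cv2.minAreaRect(w[:,:2].astype(np.float32))
            if nm!="white" or 150<b[:,0].mean()<350: print(n,nm,b.mean(0).round(),np.round(r[0]),np.round(r[1],1),round(r[2],1))
E
```

```text
top ochre [229. 286.] [323. 112.] [47.6 48.3] 23.0
top ochre [175. 281.] [331. 233.] [48.2 47.5] 35.7
top ochre [221. 199.] [521. 136.] [70.3 69.5] 80.1
top ochre [290.  71.] [847. -39.] [177.1 129. ] 72.9
top green [311. 191.] [542. -76.] [65.6 65. ] 75.4
top green [24. 62.] [865. 639.] [179.5  78.1] 53.7
top white [270. 262.] [379.  20.] [42.5 41. ] 45.8
top white [282. 168.] [570.  36.] [341.1 116.3] 75.2
top white [290. 138.] [661. -24.] [59.5 34.5] 66.5
top white [269. 130.] [683.  24.] [36.9 38.3] 66.8
top white [155.  71.] [839. 299.] [ 82.2 119.1] 26.5
top white [172.  53.] [879. 258.] [66.1 29.2] 59.2
top white [304.  63.] [857. -59.] [ 90.  129.3] 29.2
top white [247.  16.] [984.  55.] [ 146.7 1369.5] 1.1
side ochre [175. 202.] [317.  99.] [50.2 50.9] 23.0
side ochre [161. 170.] [325. 219.] [51.2 50.3] 35.8
side ochre [242. 168.] [518. 133.] [78.4 71.1] 79.7
side ochre [375. 174.] [840. -54.] [179.7 128.5] 72.4
side green [284. 222.] [542. -69.] [54.1 65.3] 75.2
side green [267.  38.] [882. 707.] [329.2  71.5] 62.6
side white [284. 289.] [ 449. -232.] [159.9 120.6] 53.0
side white [206. 206.] [384.  47.] [41.4 40.5] 64.0
side white [318. 192.] [657. -33.] [57.2 34.3] 66.1
side white [315. 176.] [679.  17.] [35.6 39.5] 64.0
side white [290. 200.] [568.  36.] [342.1 115.3] 75.2
side white [191. 126.] [455. 346.] [30.2 50.8] 83.2
side white [329. 105.] [870. 247.] [81.6 33.6] 58.6
side white [310. 101.] [833. 293.] [ 84.6 119.6] 24.5
side white [219.  27.] [743. 816.] [79.1 77.8] 66.4
side white [316.  15.] [1113.  737.] [349.5 102.2] 0.1
side white [271.   3.] [997. 871.] [ 97.1 139.8] 64.0
```

View pics/top_crop.png

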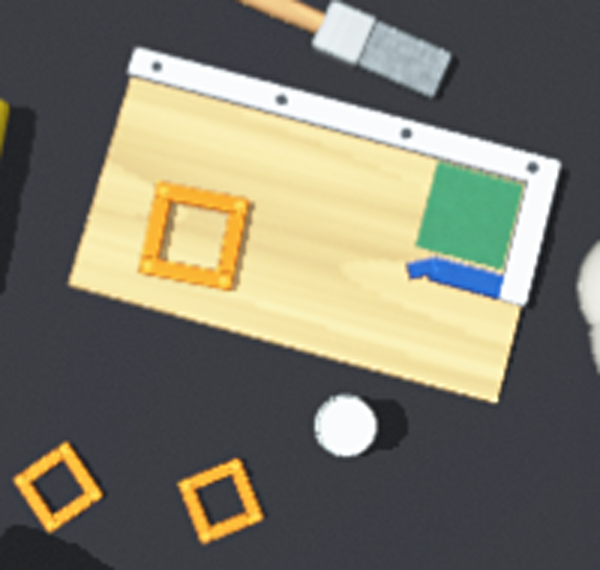

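View pics/side_crop.png

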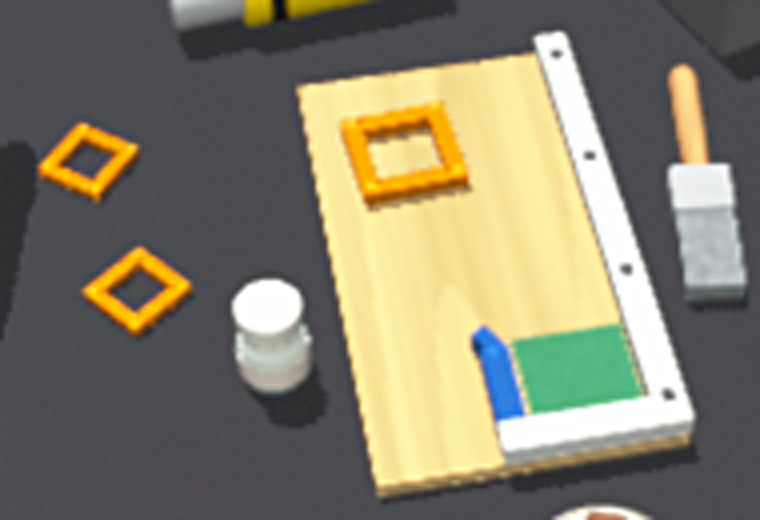

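Crop confirms A: 70 mm outside in the top view, standing on the board; B and C measure 48 mm on the bench and are the small decoys. Next I'll check heights across the two views and work out the first move.

```bash
cat >> h.py <<'E'
TH=np.radians(-104.8); EX=np.array([np.cos(TH),np.sin(TH)]); EY=np.array([-EX[1],EX[0]]); O=np.array([532.3,45.7])
def jig(w): w=np.atleast_2d(w)[:,:2]-O; return np.c_[w@EX,w@EY]
def world(j): return O+j[0]*EX+j[1]*EY
def toolshift(target):
    from scipy.spatial.transform import Rotation as R
    s=manip.read_state(); r=R.from_euler("xyz",s["eef_rot"])
    return r.inv().apply(np.array(target)-s["eef_pos"]), r
E
python3 - <<'E'
from h import *
def corners(m,amin,n0):   # corners of 4-gon sorted by x,y rules
    b=max(blobs(m),key=len); return b
P={}
for n in ("top","side"):
    p,_=optics.camera(n); c=optics.calibration(n)
    o=[b for b in blobs(ochre(p)) if 30<jig(plane(b,c,24)).std()*2 and abs(jig(plane(b,c,24)).mean(0)-[-84,-34]).max()<20][0]
    w=[b for b in blobs(mask(p,(0,0,190),(180,40,255)),500) if np.linalg.norm(plane(b,c,28)[:,:2].mean(0)-[569,36])<60][0]
    # window: inner hole of ochre
    m=ochre(p); cs,h=cv2.findContours(m,cv2.RETR_CCOMP,cv2.CHAIN_APPROX_NONE)
    j=lambda b,z:jig(plane(b,c,z))
    jo=j(o,24); jw=j(w,28)
    # corner pixels at extremes of diagonal directions
    q=[[1,1],[-1,1],[-1,-1],[1,-1]]
    P[n]=(c,[o[np.argmax(jo@np.array(k))] for k in q],[w[np.argmax(jw@np.array(k))] for k in q[:2]]+[w[np.argmax(jw@np.array([1,-1]))]])
    print(n,"L bounds",jw.min(0),jw.max(0),"frame",jo.min(0),jo.max(0))
    rail=jw[(jw[:,1]>88)&(abs(jw[:,0])<150)]; print("rail outer fit deg",np.degrees(np.arctan(np.polyfit(rail[:,0],rail[:,1],1)[0])),rail[:,1].mean())
    rail=jw[(jw[:,1]<82)&(jw[:,1]>68)&(jw[:,0]<120)&(jw[:,0]>-150)]; print("inner",np.degrees(np.arctan(np.polyfit(rail[:,0],rail[:,1],1)[0])),rail[:,1].mean())
    st=jw[(jw[:,1]<60)&(jw[:,1]>-10)&(jw[:,0]<160)]; print("stop x",st[:,0].mean())
for i,nm in((1,"frame top corners"),(2,"rail/stop corners")):
    X=two(P["top"][i],P["top"][0],P["side"][i],P["side"][0]); print(nm); print(np.c_[jig(X),X[:,2:]].round(1))
s,r=toolshift([*world((-84,-34)),60]); print(world((-84,-34)),s.round(1),np.degrees(r.as_euler("xyz")), r.as_matrix().round(3))
E
```

```text
top L bounds [-170.44508003  -19.129358  ] [170.62977367  97.18168931] frame [-120.91030743  -71.0434669 ] [-48.30746974   1.99994333]
rail outer fit deg 0.1989804965009601 95.32804005237156
inner 0.1733531871946895 75.82762259824854
stop x 150.9221200278879
side L bounds [-170.60008158  -20.57010213] [171.51333973  94.74825004] frame [-120.40027896  -72.86231191] [-39.97718179   1.36449271]
rail outer fit deg 0.2528336550726213 93.52241364831688
inner 0.21227073122540255 73.6445594634189
stop x 150.70397642595682
frame top corners
[[ -53.8    1.8   16.3    2.4]
 [-113.1   -4.2   30.4    0.4]
 [-107.9  -71.3   25.7    0.2]
 [ -49.3  -63.9   15.4    1.6]]
rail/stop corners
[[ 169.8   93.6   29.4    2.9]
 [-169.4   93.    28.3    1.9]
 [ 169.6  -18.2   27.3    1.1]]
[520.88544845 135.59832041] [-418.7 -211.6  145.3] [-1.79976870e+02 -2.95004698e-03  1.55661985e+02] [[-0.911  0.412 -0.   ]
 [ 0.412  0.911 -0.   ]
 [ 0.    -0.    -1.   ]]
```

```bash
python3 -m crank '[[0,-42,-21,0,0,0,-0.03],[0,-84,-42,10,0,0,-0.06],[0,-126,-63,20,0,0,-0.1],[0,-168,-85,30,0,0,-0.13],[0,-209,-106,40,0,0,-0.164],[0,-251,-127,50,0,0,-0.164],[0,-293,-148,60,0,0,-0.164],[0,-335,-169,70,0,0,-0.164],[0,-377,-190,80,0,0,-0.164],[0,-419,-212,90,0,0,-0.164]]' 20
python3 -m crank '[[0,0,0,0,0,0,0],[0,0,0,10,0,0,0],[0,0,0,20,0,0,0]]'
python3 - <<'E'
from h import *
s=manip.read_state(); print(jig(s["eef_pos"]),s["eef_pos"],np.degrees(s["eef_rot"]),s["finger_gap"],s["clock"],s["joints"])
p,d=optics.camera("wrist"); cv2.imwrite("pics/w1.png",p[:,:,::-1])
print(toolshift([*world((-84,-34)),16])[0].round(1))
E
```

```text
clock: 1.3
eef_pos: [522.1, 133.6, 115.2]
eef_rot: [3.141, 0.0, 2.881]
wrist_force: [0.2, 0.9, -0.3]
finger_gap: 17.3
finger_force: 0.0
clock: 1.6
eef_pos: [520.6, 136.0, 94.8]
eef_rot: [3.141, 0.0, 2.882]
wrist_force: [0.1, 1.1, 0.3]
finger_gap: 0.3
finger_force: 0.0
[[-84.32075472 -34.37336301]] [520.6064078  136.00380757  94.83186582] [1.79988854e+02 9.79154094e-03 1.65099820e+02] 0.3470313574443372 1.6 [ 1.87406690e-01  3.91620818e-01  1.67217412e+00  1.15165065e-04
  1.07755948e+00 -1.12338696e+00]
[-1.4 -0.1 77.1]
```

View pics/w1.png

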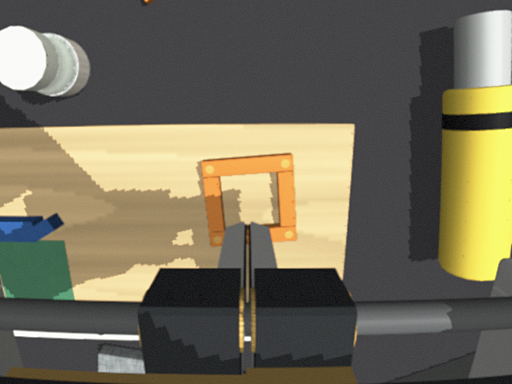

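The wrist view shows the frame outline at about (250,200), with shut fingertips at (247,225) still 70 mm above it. I'll check the frame centre with this camera before going down.

Run:
```python
from h import *
c=optics.calibration("wrist"); p,d=optics.camera("wrist")
m=mask(p,(8,150,60),(22,255,255)); b=[b for b in blobs(m,800) if 190<b[:,0].mean()<310 and b[:,1].mean()<260][0]
j=jig(plane(b,c,24)); print(j.min(0),j.max(0),j.mean(0)); r=cv2.minAreaRect(j.astype(np.float32)); print(r)
print("world TCP xy in px at z=24",proj([[*manip.read_state()["eef_pos"][:2],24]],c))
```

```text
[-125.17730608  -73.54005768] [-49.34289731   1.89302735] [-87.68850463 -40.91154136]
((-87.30296325683594, -35.89107894897461), (71.26575469970703, 71.95986938476562), 4.438053131103516)
world TCP xy in px at z=24 [[246.17771304 203.94617099]]
```

```bash
python3 -m crank '[[0,0,0,30,0,0,0],[0,0,0,60,0,0,0],[0,0,0,70,0,0,0],[0,0,0,78,0,0,0],[0,0,0,78,0,0,0]]'
python3 -m crank '[[0,-8,0,0,0,0,0],[0,-16,0,0,0,0,0],[0,-24,0,0,0,0,0],[0,-32,0,0,0,0,0],[0,-40,0,0,0,0,0],[0,-48,0,0,0,0,0],[0,-54,0,0,0,0,0],[0,-60,0,0,0,0,0],[0,-66,0,0,0,0,0],[0,-66,0,0,0,0,0]]'
python3 - <<'E'
from h import *
s=manip.read_state(); print(jig(s["eef_pos"]),s["eef_pos"],s["wrist_force"][:2]@np.c_[EX,EY])
p,_=optics.camera("side"); c=optics.calibration("side"); cv2.imwrite("pics/s2.png",cv2.resize(p[130:260,140:330,::-1],None,fx=4,fy=4))
E
```

```text
clock: 2.2
eef_pos: [521.0, 135.6, 17.5]
eef_rot: [-3.141, -0.0, 2.881]
wrist_force: [0.7, 0.4, 0.6]
finger_gap: 0.2
finger_force: 0.0
clock: 3.2
eef_pos: [585.4, 118.0, 17.4]
eef_rot: [3.142, 0.0, 2.88]
wrist_force: [0.5, 0.0, 0.4]
finger_gap: 0.5
finger_force: 0.0
[[-83.48652182  32.87337849]] [585.40902903 118.01935684  17.39285992] [-0.16355977  0.4936077 ]
```

View pics/s2.png

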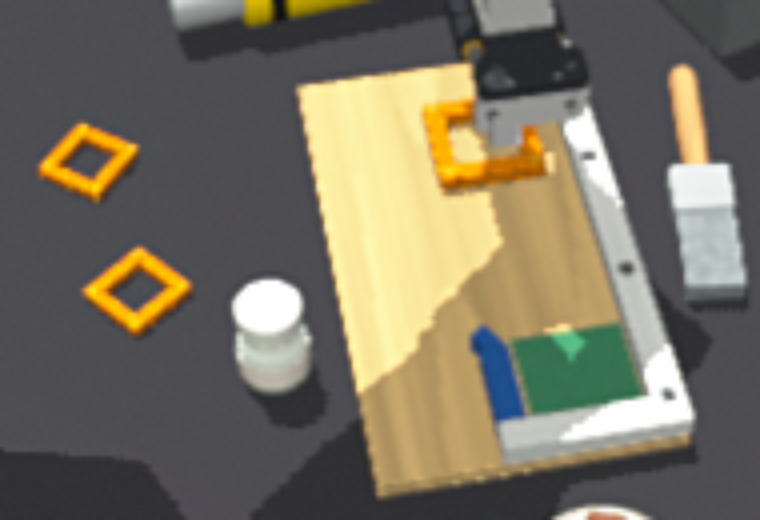

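The crop shows the fingertip standing in the window against the rail-side bar at (500,140), with the frame following it, near the rail but not touching yet. I'll go on slowly and watch the force.

```bash
python3 -m crank '[[0,-5,0,1,0,0,0],[0,-9,0,2,0,0,0],[0,-13,0,2,0,0,0],[0,-16,0,2,0,0,0],[0,-18,0,2,0,0,0],[0,-20,0,2,0,0,0],[0,-20,0,2,0,0,0]]'
cat > st.py <<'E'
from h import *
s=manip.read_state(); print("tcp",jig(s["eef_pos"]).round(1),s["eef_pos"][2].round(1),"F jig",(s["wrist_force"][:2]@np.c_[EX,EY]).round(1),np.degrees(s["eef_rot"]).round(2),s["clock"])
E
python3 st.py
```

```text
clock: 3.95
eef_pos: [603.7, 113.2, 15.4]
eef_rot: [-3.141, -0.001, 2.881]
wrist_force: [-5.2, 0.9, 2.3]
finger_gap: 0.1
finger_force: 2.1
tcp [[-83.5  51.8]] 15.4 F jig [ 0.5 -5.3] [-1.7998e+02 -8.0000e-02  1.6506e+02] 3.95
```

```bash
python3 -m crank '[[0,-1,0,0,0,0,0],[0,-1,0,0,0,0,0],[0,-1,0,0,0,0,0]]'
python3 st.py
python3 - <<'E'
from h import *
for n in ("side","wrist","top"):
    c=optics.calibration(n);p,_=optics.camera(n)
    if n=="wrist": cv2.imwrite("pics/w3.png",p[:,:,::-1])
    m=mask(p,(8,150,60),(22,255,255))
    for b in blobs(m,30):
        j=jig(plane(b,c,24))
        if abs(j.mean(0)-[-84,39]).max()<60:
            print(n,len(b),j.min(0).round(1),j.max(0).round(1),cv2.minAreaRect(j.astype(np.float32)))
E
```

```text
clock: 4.25
eef_pos: [603.8, 113.1, 15.3]
eef_rot: [-3.141, -0.003, 2.881]
wrist_force: [-11.2, 1.7, 7.8]
finger_gap: 0.7
finger_force: 5.6
tcp [[-83.5  51.9]] 15.3 F jig [  1.2 -11.2] [-179.95   -0.19  165.07] 4.25
side 116 [-122.2    0.4] [-41.   72.1] ((-81.6357421875, 36.2931022644043), (81.1098861694336, 71.5552749633789), 0.3330443203449249)
wrist 709 [-124.2    0.9] [-52.6  67.7] ((-88.41363525390625, 34.317832946777344), (66.72920227050781, 71.61678314208984), 89.9710922241211)
```

View pics/w3.png

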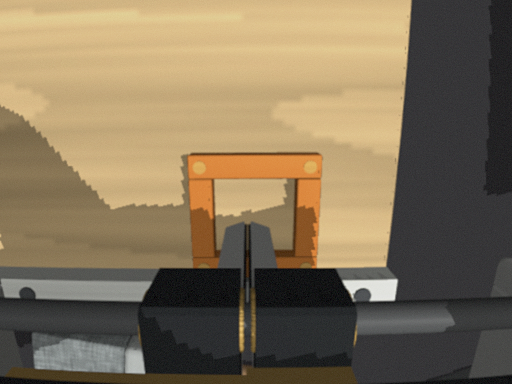

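The wrist view shows the frame's far edge (190–320,155) parallel to the rail edge at row 268. Measured angle is within 0.3°, pressing with 11 N at jig x of about -86, well short of the pocket. Now I drag it along, still pinned.

```bash
python3 -m crank '[[0,0,-4,0,0,0,0],[0,0,-8,0,0,0,0],[0,0,-12,0,0,0,0],[0,0,-18,0,0,0,0],[0,0,-24,0,0,0,0],[0,-0.2,-32,0,0,0,0],[0,-0.2,-40,0,0,0,0],[0,-0.2,-48,0,0,0,0],[0,-0.3,-56,0,0,0,0],[0,-0.3,-56,0,0,0,0]]'; python3 st.py
python3 - <<'E'
from h import *
for n in ("side","wrist"):
    c=optics.calibration(n);p,_=optics.camera(n)
    m=mask(p,(8,150,60),(22,255,255))
    for b in blobs(m,30):
        j=jig(plane(b,c,24))
        if abs(j.mean(0)-[-34,39]).max()<60:
            print(n,len(b),j.min(0).round(1),j.max(0).round(1),cv2.minAreaRect(j.astype(np.float32)))
E
```

```text
clock: 5.4
eef_pos: [589.6, 58.6, 15.2]
eef_rot: [-3.141, -0.003, 2.881]
wrist_force: [-9.7, 0.5, 4.6]
finger_gap: 0.6
finger_force: 4.9
tcp [[-27.1  52.1]] 15.2 F jig [ 2.  -9.5] [-179.98   -0.19  165.05] 5.4
side 133 [-66.    0.7] [14.  72.1] ((-26.073017120361328, 36.38790512084961), (80.1028060913086, 71.0978012084961), 0.33422020077705383)
wrist 704 [-68.4   1.1] [ 3.2 67.8] ((-32.58905792236328, 34.47391128540039), (66.68083953857422, 71.60279846191406), 89.9526138305664)
```

The frame went along with the finger (centre now about x = -30), still flat with 9.5 N on the rail. I'll keep dragging.

```bash
python3 st.py; python3 -m crank '[[0,0,-5,0,0,0,0],[0,0,-12,0,0,0,0],[0,-0.1,-20,0,0,0,0],[0,-0.1,-28,0,0,0,0],[0,-0.2,-36,0,0,0,0],[0,-0.2,-44,0,0,0,0],[0,-0.3,-52,0,0,0,0],[0,-0.4,-60,0,0,0,0],[0,-0.5,-68,0,0,0,0],[0,-0.5,-70,0,0,0,0]]'; python3 st.py
python3 - <<'E'
from h import *
for n in ("side","wrist"):
    c=optics.calibration(n);p,_=optics.camera(n)
    m=mask(p,(8,150,60),(22,255,255))
    for b in blobs(m,30):
        j=jig(plane(b,c,24))
        if abs(j.mean(0)-[40,39]).max()<60:
            print(n,len(b),j.min(0).round(1),j.max(0).round(1),cv2.minAreaRect(j.astype(np.float32)))
E
```

```text
tcp [[-27.2  52.1]] 15.2 F jig [ 2.5 -9.7] [-179.95   -0.19  165.06] 5.5
clock: 6.5
eef_pos: [572.1, -8.6, 15.1]
eef_rot: [3.141, -0.003, 2.881]
wrist_force: [-7.8, 8.6, 2.6]
finger_gap: 0.4
finger_force: 4.8
tcp [[42.3 52.3]] 15.1 F jig [-6.3 -9.8] [179.96  -0.19 165.05] 6.5
side 139 [1.9 1. ] [82.2 72.8] ((41.996341705322266, 36.72199630737305), (80.088134765625, 71.77041625976562), 0.6659905910491943)
wrist 708 [0.8 1.4] [72.3 68.1] ((36.58314514160156, 34.74196243286133), (66.6740493774414, 71.48260498046875), 89.9846420288086)
```

```bash
python3 -m crank '[[0,0,-6,0,0,0,0],[0,-0.1,-14,0,0,0,0],[0,-0.1,-22,0,0,0,0],[0,-0.2,-30,0,0,0,0],[0,-0.2,-38,0,0,0,0],[0,-0.3,-46,0,0,0,0],[0,-0.3,-53,0,0,0,0],[0,-0.4,-60,0,0,0,0],[0,-0.4,-64,0,0,0,0],[0,-0.4,-66,0,0,0,0]]'; python3 st.py
python3 - <<'E'
from h import *
for n in ("side","wrist"):
    c=optics.calibration(n);p,_=optics.camera(n)
    m=mask(p,(8,150,60),(22,255,255))
    for b in blobs(m,30):
        j=jig(plane(b,c,24))
        if abs(j.mean(0)-[105,39]).max()<50:
            print(n,len(b),j.min(0).round(1),j.max(0).round(1),cv2.minAreaRect(j.astype(np.float32)))
E
```

```text
clock: 7.6
eef_pos: [555.5, -72.2, 15.1]
eef_rot: [3.141, -0.003, 2.881]
wrist_force: [-7.4, 8.0, 3.6]
finger_gap: 0.1
finger_force: 4.5
tcp [[108.   52.6]] 15.1 F jig [-5.8 -9.2] [179.95  -0.2  165.06] 7.6
side 134 [68.8  1.4] [145.2  72.9] ((106.990478515625, 37.1196403503418), (76.45014190673828, 71.42447662353516), 0.22499872744083405)
wrist 708 [66.4  1.6] [138.   68.3] ((102.21187591552734, 35.00224685668945), (71.38182067871094, 66.89775085449219), 0.2486337423324585)
```

```bash
python3 -m crank '[[0,0,-2,0,0,0,0],[0,0,-4,0,0,0,0],[0,0,-6,0,0,0,0],[0,-0.1,-8,0,0,0,0],[0,-0.1,-9,0,0,0,0],[0,-0.1,-9,0,0,0,0]]'; python3 st.py
python3 -m crank '[[0,0,-1,0,0,0,0],[0,0,-2,0,0,0,0],[0,0,-3,0,0,0,0],[0,0,-3,0,0,0,0]]'; python3 st.py
```

```text
clock: 8.3
eef_pos: [553.3, -80.7, 15.0]
eef_rot: [3.141, -0.004, 2.881]
wrist_force: [-7.6, 6.9, 4.0]
finger_gap: 0.5
finger_force: 4.7
tcp [[116.9  52.6]] 15.0 F jig [-4.8 -9.2] [179.96  -0.21 165.07] 8.3
clock: 8.7
eef_pos: [552.5, -83.7, 14.9]
eef_rot: [3.141, -0.004, 2.881]
wrist_force: [-6.8, 7.7, 1.8]
finger_gap: 0.4
finger_force: 4.2
tcp [[119.9  52.6]] 14.9 F jig [-5.7 -8.5] [179.96  -0.2  165.07] 8.7
```

```bash
python3 - <<'E'
from h import *
for n in ("side","wrist"):
    c=optics.calibration(n);p,_=optics.camera(n)
    if n=="wrist": cv2.imwrite("pics/w4.png",p[:,:,::-1])
    m=mask(p,(8,150,60),(22,255,255))
    for b in blobs(m,30):
        j=jig(plane(b,c,24))
        if abs(j.mean(0)-[110,39]).max()<50:
            print(n,len(b),j.min(0).round(1),j.max(0).round(1),cv2.minAreaRect(j.astype(np.float32)))
E
python3 -m crank '[[0,0,-1,0,0,0,0],[0,0,-2,0,0,0,0],[0,0,-2,0,0,0,0]]'; python3 st.py
```

```text
side 126 [78.6  1.4] [145.7  73.1] ((112.1213607788086, 37.182090759277344), (67.14535522460938, 71.50901794433594), 0.2254827320575714)
wrist 38 [118.4  61.7] [119.6  73.2] ((119.01751708984375, 67.4377212524414), (11.47824478149414, 1.1628048419952393), 89.91203308105469)
wrist 727 [76.9  1.6] [148.2  68.3] ((112.58786010742188, 35.01524353027344), (71.1512680053711, 66.67689514160156), 0.14929033815860748)
clock: 9.1
eef_pos: [552.0, -85.6, 14.8]
eef_rot: [3.141, -0.004, 2.881]
wrist_force: [-6.4, 5.7, 0.7]
finger_gap: 0.9
finger_force: 3.9
tcp [[121.9  52.6]] 14.8 F jig [-3.9 -7.7] [179.96  -0.2  165.07] 9.1
```

View pics/w4.png

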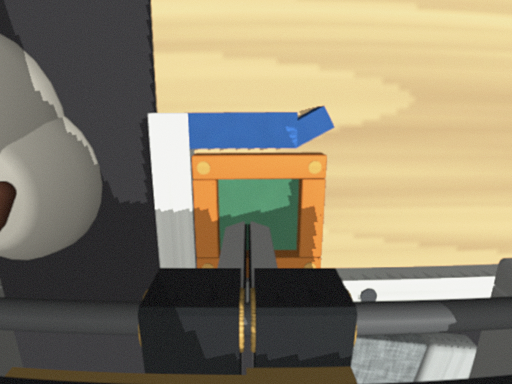

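The wrist view shows the frame inside the pocket. Its right edge (195,165–265) almost touches the stop's inner edge at about column 191. I'll push on until the force along x rises.

```bash
python3 -m crank '[[0,-0.2,-1,0,0,0,0],[0,-0.3,-2,0,0,0,0],[0,-0.3,-3,0,0,0,0],[0,-0.3,-4,0,0,0,0],[0,-0.3,-4,0,0,0,0]]'; python3 st.py
python3 -m crank '[[0,0,-1,0,0,0,0],[0,0,-2,0,0,0,0],[0,0,-3,0,0,0,0],[0,0,-4,0,0,0,0],[0,0,-4,0,0,0,0]]'; python3 st.py
```

```text
clock: 9.6
eef_pos: [551.3, -88.4, 14.8]
eef_rot: [3.139, -0.004, 2.881]
wrist_force: [-5.6, 14.8, 1.4]
finger_gap: 0.4
finger_force: 9.2
tcp [[124.8  52.6]] 14.8 F jig [-12.9  -9.2] [179.87  -0.23 165.07] 9.6
clock: 10.1
eef_pos: [551.0, -89.5, 15.1]
eef_rot: [3.135, -0.004, 2.881]
wrist_force: [-0.1, 37.5, 4.0]
finger_gap: 0.2
finger_force: 20.0
tcp [[125.9  52.7]] 15.1 F jig [-36.3  -9.6] [179.64  -0.21 165.1 ] 10.1
```

Home: 36 N against the stop and 9.6 N against the rail. Now I unload both diagonally, towards the window's middle.

```bash
python3 -m crank '[[0,0.5,2,0,0,0,0],[0,1.5,3.5,0,0,0,0],[0,4,5,0,0,0,0],[0,9,8,0,0,0,0],[0,12,10,0,0,0,0],[0,12,10,0,0,0,0]]'; python3 st.py
python3 - <<'E'
from h import *
c=optics.calibration("wrist");p,_=optics.camera("wrist"); cv2.imwrite("pics/w5.png",p[:,:,::-1])
m=mask(p,(8,150,60),(22,255,255))
for b in blobs(m,300):
    j=jig(plane(b,c,24))
    if abs(j.mean(0)-[110,39]).max()<50: print(j.min(0).round(1),j.max(0).round(1),cv2.minAreaRect(j.astype(np.float32)))
E
```

```text
clock: 10.7
eef_pos: [542.1, -81.4, 15.5]
eef_rot: [-3.142, -0.0, 2.881]
wrist_force: [0.2, 0.3, 0.2]
finger_gap: 0.4
finger_force: 0.0
tcp [[120.4  42. ]] 15.5 F jig [-0.4  0.1] [-1.7999e+02 -1.0000e-02  1.6506e+02] 10.7
[77.   1.1] [148.2  57.9] ((112.57484436035156, 29.505647659301758), (56.67667007446289, 71.2668228149414), 89.94225311279297)
```

```bash
python3 -m crank '[[0,0,0,-10,0,0,0],[0,0,0,-25,0,0,0],[0,0,0,-60,0,0,0],[0,0,0,-100,0,0,0],[0,0,0,-150,0,0,0],[0,0,0,-180,0,0,0],[0,40,0,-180,0,0,0],[0,80,0,-180,0,0,0],[0,100,0,-180,0,0,0],[0,100,0,-180,0,0,0]]'; python3 st.py
python3 - <<'E'
from h import *
for n in ("side","wrist"):
    c=optics.calibration(n);p,_=optics.camera(n); cv2.imwrite(f"pics/{n}6.png",p[:,:,::-1])
    for nm,m,z in(("fr",mask(p,(8,150,60),(22,255,255)),24),("white",mask(p,(0,0,100),(180,50,255)),28)):
      for b in blobs(m,300):
        j=jig(plane(b,c,z))
        if nm=="fr" and abs(j.mean(0)-[110,39]).max()<50: print(n,j.min(0).round(1),j.max(0).round(1),cv2.minAreaRect(j.astype(np.float32)))
        if nm=="white":
            a=j[(j[:,0]<155)&(j[:,0]>145)&(j[:,1]<60)&(j[:,1]>5),0]; r=j[(j[:,1]<79)&(j[:,1]>70)&(j[:,0]<140)&(j[:,0]>80),1]
            if len(a)>5 or len(r)>5: print(n,"stop x",np.median(a) if len(a) else 0,"rail y",np.median(r) if len(r) else 0)
from scipy.ndimage import zoom
p=cv2.imread("pics/wrist6.png"); s=cv2.imread("pics/side6.png")[190:260,230:330]
cv2.imwrite("pics/end.png",np.vstack([cv2.resize(p,(560,420)),np.pad(cv2.resize(s,(257,180)),((0,0),(0,303),(0,0)))]))
E
```

```text
clock: 11.75
eef_pos: [444.5, -55.5, 197.2]
eef_rot: [3.142, 0.002, 2.881]
wrist_force: [0.2, 0.2, 0.8]
finger_gap: 0.2
finger_force: 0.0
tcp [[120.2 -59. ]] 197.2 F jig [-0.2  0.1] [1.8000e+02 1.3000e-01 1.6507e+02] 11.75
side [78.   1.4] [145.3  73.1] ((111.63691711425781, 37.177711486816406), (67.16654205322266, 71.50286865234375), 0.2361854612827301)
side stop x 151.1036919083453 rail y 74.06909410978149
wrist [77.5 -0.5] [93.1 54.3] ((84.93045043945312, 26.967687606811523), (15.054471015930176, 55.10602569580078), 1.6345570087432861)
wrist stop x 149.82705913557317 rail y 0
```

View pics/end.png

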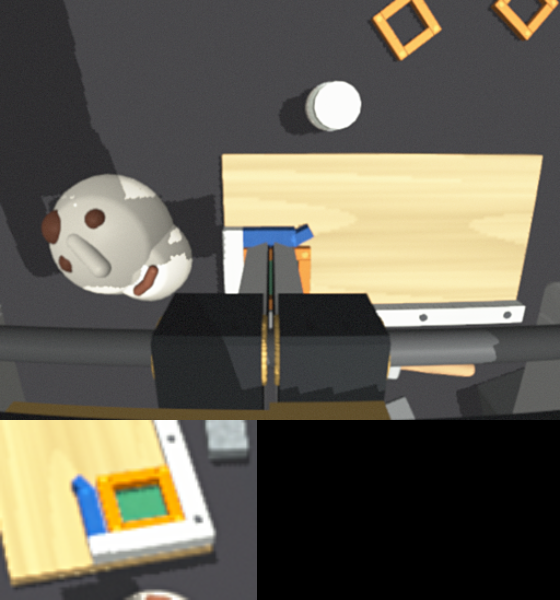

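The side crop shows the frame in the pocket against the rail and stop, with green floor showing through its window. Its trailing edge measures 77.5–78 (78 expected), and its position across the rail is unchanged from when it was pinned. The hand is clear and nothing around the jig appears to have moved, so I'm handing in.

```bash
python3 -c "
from cell import manip
print(manip.sign_off())"
```

```text
the job is handed in; nothing more can be done
None
```

The large ochre frame was pushed flat to the rail well short of the pocket, dragged along pinned, and measures fully home against rail and end stop; the hand was clear and the job was handed in at about 12 s on the robot's clock.

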